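# Clamp the tube rack on the shaker

### The arm

A 7-joint arm with a two-finger parallel gripper is mounted at the origin on the work surface. World frame = base frame: x ahead of the robot, y to its left, z up, the work surface at z = 0. Lengths are in mm, angles in rad, forces in N, time in s.
With the tool pointing down it reaches from about 400 to 875 mm from the base axis. Payload 4.4 kg.
Tool frame: the origin (TCP) lies midway between the tips of the shut fingers; the grasp point (between the pads) lies 19 mm behind it; z points along the fingers, y is the line along which they close (so a half turn about z gives the same grasp; the last joint's range is limited). The gripper opens to 85 mm and grips with 20 to 120 N. Pads are 22 mm wide; open, the fingers measure 114 mm over their backs; the gripper's body (76 mm by 85 mm) begins 54 mm behind the grasp point. The pads swing forward as they close: fully open they stand 13 mm farther back than shut.
Start: joints at [1.125, 0.628, 0.038, 1.517, -0.027, 0.996, -0.02], TCP at [241.006, -603.684, 231.313] pointing down, gripper open.
Joint ranges: [-3.06, 3.06], [-0.37, 2.12], [-1.25, 1.32], [0.18, 2.47], [-1.1, 4.24], [0.23, 1.98], [-2.94, 2.94]. Speed limits (rad/s): [2.57, 2.57, 3.14, 3.14, 3.14, 3.14, 3.14].

### API

Orientations are given as [roll, pitch, yaw] about the fixed x, y, z axes, in that order (R = Rz(yaw) Ry(pitch) Rx(roll)).
In Python, from cell import telemetry, eyes, ctrl, finder gives the robot as it stands.
- The arm moves only by the tool move_arm, never from a script. Its argument "steps" is a list of rows, each a list of 7 numbers: the turn, a rotation vector about the world's x, y, z in degrees, then the shift along the world's x, y, z in m, then the finger opening in m, from 0 to 0.0854. A call has 1 to 5 rows; each row shifts and turns the commanded pose from where the row before left it; what a row does not reach is not made up. A row lasts 1/10 s, in which the tool goes at most 50 mm and 8.59 degrees, less where a joint would pass 70% of its speed; a pose out of reach is approached as far as the arm can. A call with a gripper value outside its range is refused whole. The fingers move at their own pace and stop on an object; the grip force is fixed at half the most. Time passes only in rows, so rows that do not move let the fingers close. It gives the time, the measured TCP pose, the force, the opening and the grip force at its end, in the units of the state.
- telemetry.read_state(): the state, without advancing time (a new reading comes with each control period).
- eyes.get_image(name): name is "scene" or "top" or "wrist"; returns (picture, depth): 400x640x3 uint8, blue, green, red; 400x640 float32, mm along the optical axis (not along the pixel's ray), 0 where there is no reading.
- eyes.calibration(name): a dict with "fx", "fy", "cx", "cy" (pixels), "distortion" ([k1, k2, p1, p2, k3] as OpenCV has them; the pictures are not rectified), "position" and "attitude" of the camera in the world. Camera axes: x right, y down, z forward; pixel columns grow to the right and rows downward; lengths in mm; the calibration is good to about 2 mm. A picture is of the moment at which its call begins: read the wrist's pose just before it. calibration takes no time and is no camera call; for the wrist camera it gives the pose at the moment of the call.
- ctrl.finish_job(): hands the job in; it is judged then, once.
Trained networks look in the newest picture that a camera, given by its name, has taken for a name from the list of things; names that differ only in an ending like _2 or _b are one class to them, and where a whole thing is asked for, a point or a joint stands for the part that bears it (a point fixed in the world has none). Each returns a list of dicts, best first, with "confidence" (0 to 1); they miss things now and then, are a little off and sometimes report something else, mostly with a low value. They report only what shows in the picture. A call takes as long as a camera call. They do not tell look-alikes from the thing itself.
- finder.boxes_of(camera, name): "location" ([x, y, z] in mm, in the coordinates of the camera as it stood for that picture, good to about 4 mm: the middle of the surface that is visible of it).
- finder.cut_out(camera, name): "mask" (400x640 bool, what is visible of it).
- finder.pinpoint(camera, name): "location" ([x, y, z] in mm, in the coordinates of the camera as it stood for that picture, good to about 4 mm: a listed point, or the origin of a listed thing).
The state is a dict: "clock": time; "qpos": joint angles; "qd": joint speeds; "tau": joint torques, N m; "eef_pos": TCP position; "tool_rot": TCP orientation; "force": force on the tool from outside, world axes, zero at the start; "torque": the same for the moment, N m; "width": finger opening in mm; "gripper_force": force on a finger pad.
Only numpy, scipy, OpenCV 4.12 (cv2) and the standard library are available. Lean on these libraries where they do the work, as an engineer would, in place of code of your own. Each camera call takes 0.05 s, during which the arm holds its last target. There are 200 camera calls.

### The job

Secure the tube rack on the shaker: with a finger, push the steel clamp strap by its orange tab until it has swung fully home across the rack, and only then push the red cam lever all the way down. Do not shift or lift the rack, and leave the bottle, beaker, jar and spatula where they are; finish with the hand clear of everything.

Things in the scene. Friction and masses are not known exactly. Their poses are not given: they have to be found in the camera images.
- shaker: White platform shaker, fixed to the bench; housing 250 x 290 mm, top of its aluminium platform at z = 62 mm. Origin: centre of its underside, on the bench. Its x axis points away from its dark-panelled front, y to the left seen from that front, z up. In this frame the strap pivot is at (0, 100, 142) mm and the lever hinge at (0, -100, 158) mm.
- strap (a joint): Strap angle (rad) about its vertical pivot: 0 = fully home (hard stop), along the shaker's -y, its end under the cam; grows as it opens towards the shaker's front (1.57: along the shaker's -x). Starts 0.85 to 1.45; stays where left; friction about 1 N at the tab. Steel bar 22 mm wide, 6 mm thick, z = 139 to 145 mm, reaching 212 mm from the pivot.
- strap_tab (a point): Centre of the top of the upright orange tab on the strap, 100 mm from the pivot, at z = 176 mm. The tab stands on the strap from z = 145 to 177 mm, 28 mm long along the strap and 8 mm thick across it.
- cam_lever (a joint): Red lever's angle (rad) about a hinge parallel to the shaker's x: 0 = raised 75 degrees above level, leaning to the shaker's -y; 1.309 = fully down (hard stop), level, pointing along -y. Starts 0 to 0.3; stays where left; needs about 5 N at the pad. 68 mm long from the hinge, 8 mm thick; outer 30 mm is a paddle 22 mm wide; cam disc of 11 mm radius at the hinge.
- lever_pad (a point): Middle of the paddle of the red lever, on its upper (inner) face, 55 mm from the hinge axis along the lever and 4 mm off its centre plane.
- lever_hinge (a point): Point on the lever's hinge axis, at z = 158 mm. Beside it, centred 27 mm along the shaker's +x, stands the dark steel latch column, 16 x 24 mm, top at z = 172 mm, which carries the axle.
- tube_rack: White plastic grid rack, 130 x 144 mm and 64 mm tall, loose, seated between low stops on the shaker platform; glass tubes in it reach 73 mm above its underside (z = 135 mm), 4 mm below the strap. Origin: centre of its underside.
- reagent_bottle: Amber bottle with black cap, 56 mm across, 105 mm tall, loose on the bench beside the shaker. Origin: centre of its underside.
- beaker: Clear glass beaker, 64 mm across, 85 mm tall, loose on the bench. Origin: centre of its underside.
- sample_jar: White jar with blue cap, 52 mm across, 65 mm tall, loose on the bench. Origin: centre of its underside.
- spatula: Spatula with wooden handle, 170 mm long, lying on the bench to the shaker's -y side. Origin: on its underside, x along its length.
Not all that is in view belongs to the job. What is meant by the sample_jar is not black, and is the larger of those in its own colour. Of the things that look like the beaker, the larger one is meant.

How it is judged:
By the outcome, as a careful person would: the job done as asked, in the order asked, and still so for the second after the job is handed in, with the robot touching nothing.
It also fails if it takes over 43 s, if anything falls off the work surface, if the arm or the gripper's body presses on something with over 40 N, if the wrist force passes 120 N, or if a joint passes its speed limit or range.

## Working session

There is one attempt and no reset: what is moved stays moved. The work goes in short steps, Python scripts to look and compute and a tool call to move; the robot and the scene stay as the last step left them, time stands still between calls to the robot, and variables do not carry over. Pictures are saved under pics/ and viewed, at most 10 in all, crops included, and the job is handed in when it is done.

Besides the shell and the picture viewer there is one more tool, called by a JSON object that holds its "api" and its "payload". move_arm: Moves the arm, as the interface text tells. Its arguments: {"type":"object","properties":{"steps":{"type":"array"}},"required":["steps"]}

```bash
mkdir -p pics; cat > h.py <<'E'
import numpy as np, cv2
from scipy.spatial.transform import Rotation as R
from cell import telemetry, eyes, ctrl, finder
def att(c):
    a=np.array(c["attitude"],float)
    if a.shape==(3,3): return a
    if a.size==3: return R.from_euler('xyz',a).as_matrix()
    return R.from_quat(a).as_matrix()
def w(c,p): return att(c)@np.array(p)+np.array(c["position"])
E
python3 - <<'E'
from h import *
print(telemetry.read_state())
for n in("scene","top"):
    im,d=eyes.get_image(n); c=eyes.calibration(n); print(n,c)
    cv2.imwrite(f"pics/{n}0.png",im); 
    for k in("shaker","strap_tab","lever_pad","lever_hinge","tube_rack"):
        for r in finder.pinpoint(n,k)[:2]: print(n,k,round(r["confidence"],2),w(c,r["location"]).round(0))
E
```

```text
{'clock': 0.0, 'qpos': array([ 1.12522183,  0.62930565,  0.03843524,  1.51839831, -0.02699715,
        0.99628625, -0.01996215]), 'qd': array([ 0.00065934,  0.000577  , -0.00154725, -0.00093119, -0.00042975,
        0.00071735,  0.00093439]), 'tau': array([-4.83693111e-04, -5.63405764e+01,  1.22578505e+00, -1.93444723e+01,
        1.10277216e-02,  1.04501290e-02,  1.09567156e-05]), 'eef_pos': array([ 240.75652476, -603.08597437,  230.40550416]), 'tool_rot': array([-3.13971299e+00,  2.16740524e-05,  3.79818658e-01]), 'force': array([-0.31181905, -1.34059111, -0.20232272]), 'torque': array([ 0.03087385, -0.02769321,  0.02911929]), 'gripper_force': 0.0, 'width': 85.39167200694517}
scene {'fx': 408.55614410727026, 'fy': 408.55614410727026, 'cx': 315.50222434958175, 'cy': 198.5179437094516, 'distortion': array([0.02567219, 0.        , 0.        , 0.        , 0.        ]), 'position': array([847.61155375, 402.28337033, 900.55429911]), 'attitude': array([-2.58322033, -0.0127927 ,  2.5833628 ])}
scene strap_tab 0.66 [498.  26. 177.]
scene lever_pad 0.58 [ 569. -150.  208.]
scene lever_hinge 0.67 [ 573. -117.  159.]
scene lever_hinge 0.62 [524. 237.  -1.]
scene tube_rack 0.61 [573. -18.  64.]
scene tube_rack 0.43 [521. 239.  -0.]
top {'fx': 427.2107874434101, 'fy': 427.2107874434101, 'cx': 317.945050614493, 'cy': 198.18897474107956, 'distortion': array([-0.10439178,  0.        ,  0.        ,  0.        ,  0.        ]), 'position': array([ 336.69882486,   -6.794624  , 1244.19293887]), 'attitude': array([-2.90144594, -0.0063692 , -1.485596  ])}
top shaker 0.53 [ 629. -262.   -0.]
top strap_tab 0.75 [502.  25. 178.]
top lever_pad 0.74 [ 569. -144.  212.]
top lever_pad 0.47 [640. 230.   1.]
top lever_hinge 0.89 [ 575. -118.  157.]
top tube_rack 0.97 [576. -17.  63.]
```

```bash
python3 - <<'E'
import cv2,numpy as np
a=cv2.imread("pics/scene0.png");b=cv2.imread("pics/top0.png")
cv2.imwrite("pics/both0.png",np.hstack([a[:, 100:500],b[:,120:520]]))
E
```

```text
(no output)
```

View pics/both0.png

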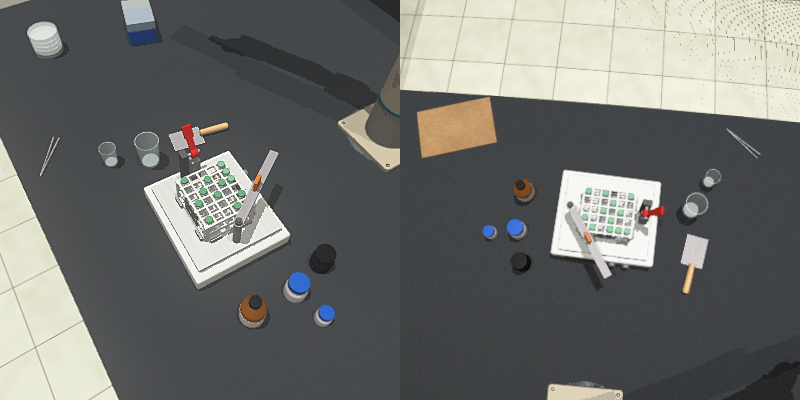

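The left half is the scene view and the right half is the top view. The orange tab is at about (257,182) left and (588,238) right, and the strap pivot at about (238,225) left and (570,205) right. The red lever is at (190,140) left and (652,211) right. The strap is open towards the robot. Next I'll refine the shaker pose.

```bash
cat >> h.py <<'E'
def ray(c,u,v):
    K=np.array([[c["fx"],0,c["cx"]],[0,c["fy"],c["cy"]],[0,0,1]])
    q=cv2.undistortPoints(np.array([[[u,v]]],float),K,np.array(c["distortion"]))[0,0]
    return np.array(c["position"]),att(c)@np.array([q[0],q[1],1])
def onz(c,u,v,z):
    o,d=ray(c,u,v); return o+d*(z-o[2])/d[2]
def cloud(c,d,m):
    v,u=np.nonzero(m&(d>0)); K=np.array([[c["fx"],0,c["cx"]],[0,c["fy"],c["cy"]],[0,0,1]])
    q=cv2.undistortPoints(np.stack([u,v],1)[:,None].astype(float),K,np.array(c["distortion"]))[:,0]
    return (np.c_[q,np.ones(len(q))]*d[v,u][:,None])@att(c).T+np.array(c["position"])
E
cat > m.py <<'E'
from h import *
for n in("scene","top"):
    im,d=eyes.get_image(n); c=eyes.calibration(n)
    P=cloud(c,d,np.ones(d.shape,bool)); 
    v,u=np.nonzero(d>0); hsv=cv2.cvtColor(im,cv2.COLOR_BGR2HSV)[v,u].astype(int)
    near=(abs(P[:,0]-575)<200)&(abs(P[:,1]+18)<200)
    pl=near&(P[:,2]>30)&(P[:,2]<66)
    r=cv2.minAreaRect(P[pl][:,:2].astype(np.float32)); print(n,"housing rect",r)
    o=near&(P[:,2]>140)&(hsv[:,1]>130)&(hsv[:,0]>7)&(hsv[:,0]<22); print("orange",o.sum(),P[o].mean(0).round(1),P[o][:,2].max(), cv2.fitLine(P[o][:,:2].astype(np.float32),2,0,.01,.01).ravel())
    rd=near&(P[:,2]>140)&(hsv[:,1]>150)&((hsv[:,0]<6)|(hsv[:,0]>172)); print("red",rd.sum(),P[rd].mean(0).round(1),P[rd].min(0).round(0),P[rd].max(0).round(0))
    st=near&(P[:,2]>139)&(P[:,2]<150)&(hsv[:,1]<60)&(P[:,1]>-100); 
    if st.sum()>20: print("strap",st.sum(),P[st].mean(0).round(1),cv2.fitLine(P[st][:,:2].astype(np.float32),cv2.DIST_HUBER,0,.01,.01).ravel(),cv2.minAreaRect(P[st][:,:2].astype(np.float32)))
    for k in("strap_tab","lever_pad","lever_hinge","tube_rack","shaker"):
        for q in finder.pinpoint(n,k)[:1]: print(k,round(q["confidence"],2),w(c,q["location"]).round(0))
E
python3 m.py
```

```text
scene housing rect ((571.490234375, -17.184371948242188), (291.19500732421875, 259.3631896972656), 87.3726806640625)
orange 82 [499.   30.7 167.5] 178.3412885831268 [  0.8445111   0.535538  499.0053     30.739609 ]
red 259 [ 571.5 -131.6  189.5] [ 560. -155.  151.] [ 582. -106.  218.]
strap 722 [499.1  30.7 145.5] [  0.8400614    0.54249126 497.3593      30.2007    ] ((495.26153564453125, 27.215232849121094), (222.7909698486328, 22.31555938720703), 32.69599151611328)
strap_tab 0.72 [497.  26. 173.]
lever_pad 0.58 [ 570. -150.  209.]
lever_hinge 0.84 [ 575. -119.  159.]
tube_rack 0.94 [574. -18.  65.]
shaker 0.38 [ 571. -117.  159.]
top housing rect ((571.8162841796875, -17.197647094726562), (290.9104309082031, 260.99639892578125), 87.53307342529297)
orange 35 [496.6  27.1 171.7] 181.43114780300607 [8.713733e-01 4.906206e-01 4.966099e+02 2.714734e+01]
red 140 [ 571.  -133.1  192.1] [ 560. -155.  160.] [ 580. -108.  220.]
strap 630 [491.1  24.8 144.7] [  0.83672523   0.5476229  489.72394     24.496286  ] ((501.81591796875, -9.178642272949219), (203.41567993164062, 178.63265991210938), 7.897064208984375)
strap_tab 0.64 [501.  26. 178.]
lever_hinge 0.83 [ 572. -118.  157.]
tube_rack 0.9 [578. -19.  63.]
```

{"api": "move_arm", "payload": {"steps": [[0, 0, -4.9, 0.0157, 0.044, 0.006, 0], [0, 0, -4.9, 0.0157, 0.044, 0.006, 0], [0, 0, -4.9, 0.0157, 0.044, 0.006, 0], [0, 0, -4.8, 0.0157, 0.044, 0.006, 0], [0, 0, -4.8, 0.0157, 0.044, 0.006, 0]]}}

```text
clock: 1.7
eef_pos: [320.0, -382.0, 261.7]
tool_rot: [3.141, -0.001, -0.048]
force: [1.1, 0.2, 1.2]
width: 12.0
gripper_force: 0.0
```

{"api": "move_arm", "payload": {"steps": [[0, 0, 0, 0.0157, 0.044, 0, 0], [0, 0, 0, 0.0157, 0.044, 0, 0], [0, 0, 0, 0.0157, 0.044, 0, 0], [0, 0, 0, 0.0157, 0.044, 0, 0], [0, 0, 0, 0.0157, 0.044, 0, 0]]}}

```text
clock: 2.2
eef_pos: [398.5, -162.0, 261.7]
tool_rot: [3.141, -0.001, -0.045]
force: [0.5, -0.2, -0.2]
width: 0.4
gripper_force: 0.0
```

{"api": "move_arm", "payload": {"steps": [[0, 0, 0, 0.0157, 0.044, 0, 0], [0, 0, 0, 0.0157, 0.044, 0, 0], [0, 0, 0, 0.0157, 0.044, 0, 0], [0, 0, 0, 0.0157, 0.044, 0, 0], [0, 0, 0, 0.0157, 0.044, 0, 0]]}}

```text
clock: 2.7
eef_pos: [477.0, 58.2, 261.7]
tool_rot: [-3.142, -0.001, -0.044]
force: [0.7, 0.3, -0.8]
width: 0.1
gripper_force: 0.0
```

{"api": "move_arm", "payload": {"steps": [[0, 0, 0, 0, 0, -0.035, 0], [0, 0, 0, 0, 0, -0.035, 0], [0, 0, 0, 0, 0, -0.02, 0], [0, 0, 0, 0, 0, -0.014, 0], [0, 0, 0, 0, 0, 0, 0]]}}

```text
clock: 3.2
eef_pos: [475.2, 56.2, 155.8]
tool_rot: [3.141, 0.004, -0.044]
force: [0.8, -0.4, 0.8]
width: -0.1
gripper_force: 0.0
```

```bash
python3 - <<'E'
from h import *
ims=[]
for n,(x,y) in(("scene",(180,80)),("top",(230,140))):
    im,d=eyes.get_image(n); ims.append(cv2.resize(im[y:y+200,x:x+200],(400,400)))
cv2.imwrite("pics/p1.png",np.hstack(ims)); print(telemetry.read_state()["force"])
# arc targets of finger centre
piv=np.array([580.4,82.6]);psi=-.044;p=[]
for th in np.r_[.953:0:12j]:
    f=th+.044; n=np.array([np.cos(f),-np.sin(f)]); s=np.array([-np.sin(f),-np.cos(f)])
    g=11*np.cos(th)+14.5*np.sin(th)
    c=piv+100*s-n*(4+g); p.append(c)
p=np.array(p); print(p.round(1)); print(np.diff(p,axis=0).round(1))
E
```

```text
[-0.18212233 -0.02219821  0.41926163]
[[484.4  47. ]
 [487.8  38.8]
 [492.1  30.8]
 [497.1  23.2]
 [502.9  15.9]
 [509.4   9.2]
 [516.6   3. ]
 [524.5  -2.5]
 [533.   -7.3]
 [541.9 -11.3]
 [551.3 -14.4]
 [561.  -16.6]]
[[ 3.5 -8.2]
 [ 4.2 -8. ]
 [ 5.  -7.6]
 [ 5.8 -7.2]
 [ 6.5 -6.8]
 [ 7.2 -6.2]
 [ 7.9 -5.5]
 [ 8.4 -4.8]
 [ 9.  -4. ]
 [ 9.4 -3.1]
 [ 9.7 -2.2]]
```

View pics/p1.png

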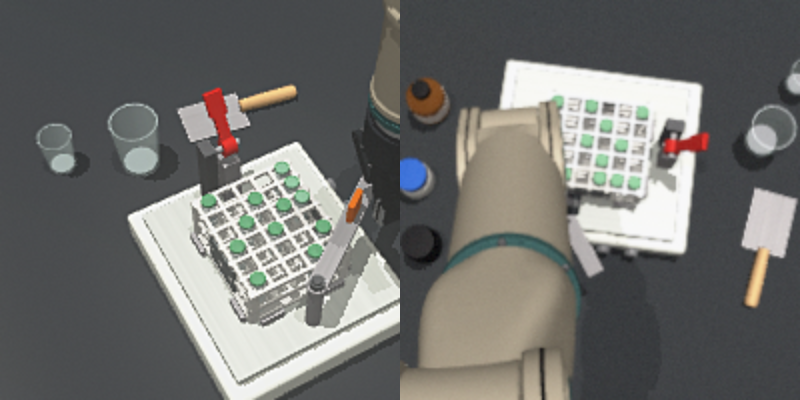

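The finger is behind the orange tab (about (355,205) left) on its outer side, and nothing has moved. Starting the swing along the arc.

{"api": "move_arm", "payload": {"steps": [[0, 0, 0, 0.004, -0.0055, 0, 0], [0, 0, 0, 0.0035, -0.0055, 0, 0], [0, 0, 0, 0.0035, -0.0082, 0, 0], [0, 0, 0, 0.0042, -0.008, 0, 0], [0, 0, 0, 0.005, -0.0076, 0, 0]]}}

```text
clock: 3.8
eef_pos: [497.1, 20.7, 157.5]
tool_rot: [-3.142, -0.0, -0.045]
force: [-0.4, 1.5, -0.7]
width: 0.3
gripper_force: 0.6
```

{"api": "move_arm", "payload": {"steps": [[0, 0, 0, 0.0058, -0.0072, 0, 0], [0, 0, 0, 0.0065, -0.0068, 0, 0], [0, 0, 0, 0.0072, -0.0062, 0, 0], [0, 0, 0, 0.0079, -0.0055, 0, 0], [0, 0, 0, 0.0084, -0.0048, 0, 0]]}}

```text
clock: 4.3
eef_pos: [532.9, -9.5, 157.2]
tool_rot: [3.142, 0.001, -0.044]
force: [-1.4, 1.5, -0.1]
width: 0.3
gripper_force: 0.6
```

{"api": "move_arm", "payload": {"steps": [[0, 0, 0, 0.009, -0.004, 0, 0], [0, 0, 0, 0.0094, -0.0031, 0, 0], [0, 0, 0, 0.0067, -0.0022, 0, 0], [0, 0, 0, 0.002, 0, 0, 0], [0, 0, 0, 0, 0, 0, 0]]}}

```text
clock: 4.8
eef_pos: [559.6, -18.8, 157.2]
tool_rot: [3.141, 0.0, -0.045]
force: [-0.8, -0.2, -1.1]
width: 0.4
gripper_force: 0.5
```

{"api": "move_arm", "payload": {"steps": [[0, 0, 0, 0.002, 0, 0, 0], [0, 0, 0, 0.001, 0, 0, 0], [0, 0, 0, 0, 0, 0, 0]]}}

```text
clock: 5.1
eef_pos: [559.6, -18.7, 157.1]
tool_rot: [3.141, 0.006, -0.044]
force: [-8.2, -1.3, 5.0]
width: -0.0
gripper_force: 3.6
```

{"api": "move_arm", "payload": {"steps": [[0, 0, 0, 0.002, 0, 0, 0], [0, 0, 0, 0, 0, 0, 0]]}}

```text
clock: 5.3
eef_pos: [559.6, -18.7, 157.0]
tool_rot: [3.14, 0.01, -0.045]
force: [-11.1, -1.3, 8.1]
width: 0.1
gripper_force: 5.8
```

{"api": "move_arm", "payload": {"steps": [[0, 0, 0, -0.02, 0, 0, 0], [0, 0, 0, -0.02, 0, 0, 0], [0, 0, 0, 0, 0, 0.05, 0], [0, 0, 0, -0.03, 0, 0.05, 0], [0, 0, 0, -0.04, 0, 0.01, 0]]}}

```text
clock: 5.8
eef_pos: [463.5, -18.0, 264.5]
tool_rot: [-3.141, -0.013, -0.044]
force: [-0.2, 0.9, 0.2]
width: -0.2
gripper_force: 0.0
```

```bash
python3 m.py; python3 - <<'E'
from h import *
ims=[]
for n,(x,y) in(("scene",(180,80)),("top",(230,140))):
    im,d=eyes.get_image(n); ims.append(cv2.resize(im[y:y+200,x:x+200],(400,400)))
cv2.imwrite("pics/p2.png",np.hstack(ims))
E
```

```text
scene housing rect ((570.9464111328125, -17.168807983398438), (291.0970764160156, 260.0312805175781), 87.42951965332031)
orange 99 [577.6 -15.  166.7] 179.24035033707526 [ 3.5592027e-02 -9.9936640e-01  5.7758746e+02 -1.4970739e+01]
red 260 [ 571.5 -131.6  189.6] [ 560. -157.  153.] [ 581. -106.  220.]
strap 646 [577.9  -0.7 145.5] [ 4.5209326e-02  9.9897754e-01  5.7850592e+02 -9.0901017e-01] ((576.350341796875, -3.416290283203125), (193.40011596679688, 23.013648986816406), 87.38177490234375)
strap_tab 0.57 [578. -18. 178.]
lever_pad 0.74 [ 571. -148.  210.]
lever_hinge 0.95 [ 572. -117.  158.]
tube_rack 0.6 [574. -15.  62.]
shaker 0.72 [576. -20.  -4.]
top housing rect ((575.793701171875, -17.473236083984375), (291.0272216796875, 255.27224731445312), 87.61759185791016)m.py:9: RuntimeWarning: Mean of empty slice.
  o=near&(P[:,2]>140)&(hsv[:,1]>130)&(hsv[:,0]>7)&(hsv[:,0]<22); print("orange",o.sum(),P[o].mean(0).round(1),P[o][:,2].max(), cv2.fitLine(P[o][:,:2].astype(np.float32),2,0,.01,.01).ravel())
  ret = um.true_divide(
Traceback (most recent call last):
  File "m.py", line 9, in <module>
    o=near&(P[:,2]>140)&(hsv[:,1]>130)&(hsv[:,0]>7)&(hsv[:,0]<22); print("orange",o.sum(),P[o].mean(0).round(1),P[o][:,2].max(), cv2.fitLine(P[o][:,:2].astype(np.float32),2,0,.01,.01).ravel())
                                                                                                                ~~~~~~~~~~~~~^^
ValueError: zero-size array to reduction operation maximum which has no identity
```

View pics/p2.png

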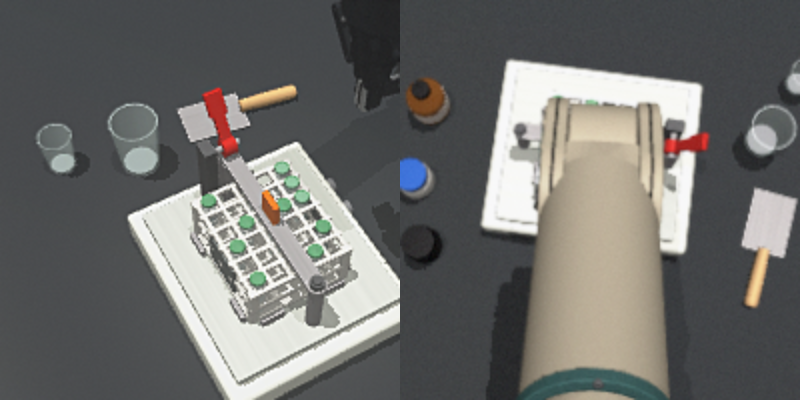

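The strap is fully home: it measures 87.4°, parallel to the housing axis, and the rack hasn't moved. Next I move over the inner side of the lever.

{"api": "move_arm", "payload": {"steps": [[0, 0, 0, 0.036, -0.03, 0, 0], [0, 0, 0, 0.036, -0.03, 0, 0], [0, 0, 0, 0.037, -0.031, 0, 0], [0, 0, 0, 0, 0, 0, 0], [0, 0, 0, 0, 0, 0, 0]]}}

```text
clock: 6.75
eef_pos: [568.1, -110.0, 258.7]
tool_rot: [-3.141, 0.002, -0.046]
force: [-0.6, 1.6, 0.3]
width: -0.3
gripper_force: 0.0
```

{"api": "move_arm", "payload": {"steps": [[0, 0, 0, 0.004, 0.001, -0.02, 0], [0, 0, 0, 0, 0, -0.02, 0], [0, 0, 0, 0, 0, -0.016, 0], [0, 0, 0, 0, 0, 0, 0], [0, 0, 0, 0, 0, 0, 0]]}}

```text
clock: 7.25
eef_pos: [571.5, -107.4, 204.3]
tool_rot: [-3.141, 0.001, -0.043]
force: [0.4, -0.9, 0.7]
width: -0.3
gripper_force: 0.0
```

{"api": "move_arm", "payload": {"steps": [[0, 0, 0, 0, -0.006, 0, 0], [0, 0, 0, -0.001, -0.006, 0, 0], [0, 0, 0, 0, -0.005, 0, 0], [0, 0, 0, 0, 0, 0, 0]]}}

```text
clock: 7.65
eef_pos: [570.9, -127.0, 204.7]
tool_rot: [3.141, -0.001, -0.046]
force: [0.3, 0.5, 0.3]
width: -0.2
gripper_force: 0.0
```

{"api": "move_arm", "payload": {"steps": [[0, 0, 0, 0, -0.0055, -0.005, 0], [0, 0, 0, 0, -0.004, -0.0026, 0], [0, 0, 0, 0, -0.004, -0.0026, 0], [0, 0, 0, 0, -0.004, -0.003, 0], [0, 0, 0, 0, -0.004, -0.003, 0]]}}

```text
clock: 8.15
eef_pos: [570.9, -145.4, 188.0]
tool_rot: [-3.139, 0.0, -0.044]
force: [-0.9, 4.4, 3.5]
width: 0.6
gripper_force: 2.9
```

{"api": "move_arm", "payload": {"steps": [[0, 0, 0, 0, -0.0035, -0.0037, 0], [0, 0, 0, 0, -0.0035, -0.0037, 0], [0, 0, 0, 0, -0.0022, -0.0045, 0], [0, 0, 0, 0, -0.0022, -0.0045, 0], [0, 0, 0, 0, -0.0015, -0.0045, 0]]}}

```text
clock: 8.65
eef_pos: [571.0, -158.5, 166.8]
tool_rot: [-3.14, 0.0, -0.043]
force: [-1.0, 4.5, 4.1]
width: 0.1
gripper_force: 2.6
```

{"api": "move_arm", "payload": {"steps": [[0, 0, 0, 0, -0.0015, -0.004, 0], [0, 0, 0, 0, -0.001, -0.002, 0], [0, 0, 0, 0, 0, -0.002, 0], [0, 0, 0, 0, 0, 0, 0]]}}

```text
clock: 9.05
eef_pos: [571.3, -161.1, 161.4]
tool_rot: [-3.14, -0.001, -0.044]
force: [-6.1, 6.3, 19.6]
width: 0.2
gripper_force: 10.3
```

{"api": "move_arm", "payload": {"steps": [[0, 0, 0, 0, 0, -0.002, 0], [0, 0, 0, 0, 0, -0.001, 0], [0, 0, 0, 0, 0, 0, 0]]}}

```text
clock: 9.35
eef_pos: [571.4, -161.2, 160.9]
tool_rot: [-3.141, -0.002, -0.044]
force: [-9.4, 8.8, 38.1]
width: 0.2
gripper_force: 18.7
```

Force rises against a stop at z≈161, so the lever is fully down. Retracting.

{"api": "move_arm", "payload": {"steps": [[0, 0, 0, 0, 0, 0.01, 0], [0, 0, 0, 0, 0, 0.04, 0], [0, 0, 0, 0, 0, 0.05, 0], [0, 0, 0, -0.04, -0.03, 0.02, 0], [0, 0, 0, -0.04, -0.03, 0, 0]]}}

```text
clock: 9.85
eef_pos: [495.5, -222.3, 277.5]
tool_rot: [3.137, -0.007, -0.042]
force: [-0.4, -1.0, -0.7]
width: 0.1
gripper_force: 0.0
```

{"api": "move_arm", "payload": {"steps": [[0, 0, 0, -0.03, -0.04, 0, 0], [0, 0, 0, -0.03, -0.04, 0, 0], [0, 0, 0, -0.03, -0.04, 0, 0], [0, 0, 0, -0.02, -0.04, 0, 0], [0, 0, 0, 0, 0, 0, 0]]}}

```text
clock: 10.35
eef_pos: [377.3, -388.5, 274.4]
tool_rot: [3.135, 0.003, -0.058]
force: [-1.2, -0.1, 0.6]
width: 0.1
gripper_force: 0.0
```

```bash
python3 m.py; python3 - <<'E'
from h import *
ims=[]
for n,(x,y) in(("scene",(180,80)),("top",(230,140))):
    im,d=eyes.get_image(n); ims.append(cv2.resize(im[y:y+200,x:x+200],(400,400)))
cv2.imwrite("pics/p3.png",np.hstack(ims))
E
```

```text
scene housing rect ((570.818115234375, -17.867584228515625), (291.6724548339844, 260.2863464355469), 87.49273681640625)
orange 99 [577.7 -14.9 166.9] 179.81868502120892 [ 2.3405397e-02 -9.9972606e-01  5.7766113e+02 -1.4859489e+01]
red 219 [ 571.1 -143.8  163.2] [ 559. -185.  152.] [ 580. -104.  173.]
strap 639 [577.8  -1.3 145.5] [ 4.3788094e-02  9.9904084e-01  5.7835022e+02 -1.9968575e+00] ((576.537109375, -3.8566436767578125), (193.38330078125, 23.440053939819336), 87.32209014892578)
strap_tab 0.65 [576. -20. 177.]
lever_pad 0.76 [ 570. -176.  166.]
lever_hinge 0.75 [ 571. -118.  160.]
tube_rack 0.71 [573. -17.  62.]
shaker 0.62 [577. -20.  -1.]
top housing rect ((571.916748046875, -16.816482543945312), (291.01080322265625, 260.94854736328125), 87.52306365966797)
orange 44 [575.  -17.9 172.5] 180.6516142090402 [ 6.5494195e-02  9.9785292e-01  5.7501929e+02 -1.7925503e+01]
red 190 [ 570.5 -149.6  162.7] [ 559. -185.  155.] [ 580. -108.  173.]
strap 525 [576.   -7.  144.5] [ 4.188595e-02  9.991224e-01  5.753699e+02 -8.098362e+00] ((594.71044921875, -4.900733947753906), (192.8687286376953, 58.232295989990234), 87.13323211669922)
strap_tab 0.62 [582. -20. 176.]
lever_pad 0.66 [ 569. -175.  166.]
lever_hinge 0.79 [ 572. -120.  156.]
tube_rack 0.56 [578. -16.  62.]
shaker 0.68 [578. -17.  -0.]
```

View pics/p3.png

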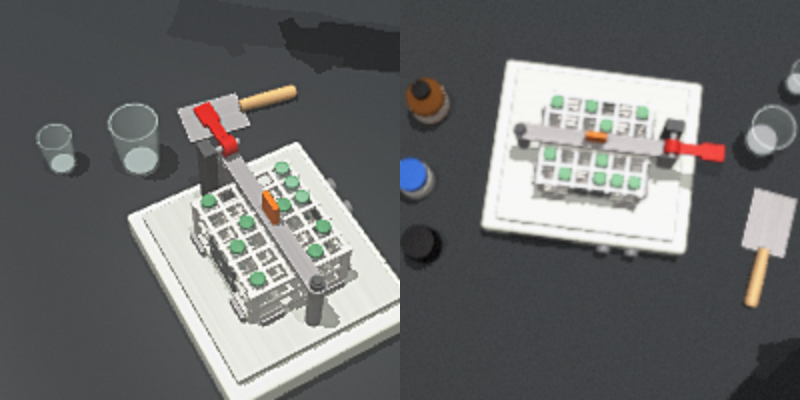

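The strap lies home across the rack, and the lever points out along -y (left (210,115), right (705,152)). The other objects haven't moved. I'll check the lever's slope and hand in if it is level.

```bash
python3 - <<'E'
from h import *
s=[]
for n in("scene","top"):
    im,d=eyes.get_image(n); c=eyes.calibration(n); P=cloud(c,d,np.ones(d.shape,bool)); v,u=np.nonzero(d>0)
    h=cv2.cvtColor(im,cv2.COLOR_BGR2HSV)[v,u].astype(int)
    m=(P[:,2]>157)&(h[:,1]>150)&((h[:,0]<6)|(h[:,0]>172))&(P[:,1]<-135)&(P[:,1]>-183)&(abs(P[:,0]-570)<12)
    k=np.polyfit(P[m][:,1],P[m][:,2],1); print(n,m.sum(),k[0],np.polyval(k,-172)); s.append(k[0])
if abs(np.mean(s))<.07: print(ctrl.finish_job())
E
```

```text
scene 128 0.011030539739593767 162.093822851688
top 118 0.004833938143727446 161.38278874497328
the job is handed in; nothing more can be done
None
```

The rack is secured and the job is handed in: the strap was pushed fully home first, then the lever was pressed fully down and measures level. The rack, bottle, beaker, jar and spatula look undisturbed in the pictures, and the hand is clear.

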